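# Hold the window cover against the flow cell

## Robot

A 6-joint arm with a two-finger parallel gripper is mounted at the origin on a cart in front of the work surface, level with it; the furniture and walls round the work are solid. World frame = base frame: x ahead of the robot, y to its left, z up, the work surface at z = 0. Lengths are in mm, angles in degrees, forces in N, time in s.
With the tool pointing down it reaches from about 300 to 875 mm from the base axis. Payload 6.4 kg.
Tool frame: the origin (TCP) lies between the finger pads; the fingertips stand 25 mm ahead of it and the grasp point (between the pads) lies 6 mm ahead of it; z points along the fingers, y is the line along which they close (so a half turn about z gives the same grasp; the last joint's range is limited). The gripper opens to 88 mm and grips with 3 to 60 N. Pads are 18 mm wide; open, the fingers measure 123 mm over their backs; the gripper's body (75 mm by 187 mm) begins 45 mm behind the grasp point.
Start: joints at [-77.481, 10.359, 92.074, -0, 77.567, -11.82], TCP at [236.997, -523.903, 263.714] pointing down, gripper open.
Joint ranges: [-171.53, 171.53], [-51.25, 118.39], [17.06, 147.69], [-65.23, 245.23], [0, 150.52], [-178.68, 178.68]. Speed limits (degrees/s): [147.25, 147.25, 172.46, 180, 180, 180].

## Interface

Orientations are given as [roll, pitch, yaw] about the fixed x, y, z axes, in that order (R = Rz(yaw) Ry(pitch) Rx(roll)).
In Python, from bench import * gives the robot as it stands.
- The arm moves only by the tool send_rows, never from a script. Its argument "plan" is text: rows parted by semicolons, each of 6 numbers parted by spaces: the shift along the world's x, y, z in cm, then the turn, a rotation vector about the world's x, y, z in rad. A call has 1 to 10 rows; each row shifts and turns the commanded pose from where the row before left it; what a row does not reach is not made up. A row lasts 1/8 s, in which the tool goes at most 62.5 mm and 10.7 degrees, less where a joint would pass 70% of its speed; a pose out of reach is approached as far as the arm can. A call with a gripper value outside its range is refused whole. "grip" is the closure, from 0 (fully open) to 1 (shut), set as the call begins (left out, the last holds). The fingers move at their own pace and stop on an object; the grip force is fixed at half the most. Time passes only in rows, so rows that do not move let the fingers close. It gives the time, the measured TCP pose, the force, the opening and the grip force at its end, in the units of the state.
- get_state(): the state, without advancing time (a new reading comes with each control period).
- capture(name): name is "scene" or "top" or "wrist"; returns a dict with "frame" (400x640x3 uint8, red, green, blue), "vertical_fov" (degrees; the focal length in pixels is half the picture's height over the tangent of half this angle, whatever the lens; pixels are square), "cx", "cy" (the principal point, pixels), "rvec" (rotation vector, rad) and "tvec" (3), from world to camera coordinates, as OpenCV has them; the wrist camera has in their place "mount" (4x4, takes a point from camera to tool coordinates, whose origin is the TCP and whose axes are the flange's). Camera axes: x right, y down, z forward; pixel columns grow to the right and rows downward; lengths in mm; the calibration is good to about 2 mm. The wrist camera is an equidistant fisheye: a pixel r from the principal point sees the ray r / f radians off the axis. A picture is of the moment at which its call begins: read the wrist's pose just before it. There is no depth.
- hand_in(): hands the job in; it is judged then, once.
The state is a dict: "time_s": time; "joint_pos": joint angles; "qvel": joint speeds; "tau": joint torques, N m; "position": TCP position; "tool_rot": TCP orientation; "ft_force": force on the tool from outside, world axes, zero at the start; "ft_torque": the same for the moment, N m; "gripper_width": finger opening in mm; "finger_force": force on a finger pad.
Only numpy, scipy, OpenCV 4.12 (cv2) and the standard library are available. Lean on these libraries where they do the work, as an engineer would, in place of code of your own. Each camera call takes 0.05 s, during which the arm holds its last target. There are 200 camera calls.

## Task

Lift the white lid off the parts keeper by its knob and set it down upright, not dropped, on the bare table clear of keeper and flow cell. Then take the metal cover and press its flat face square and centred against the flow cell's sprung seat, steadily with about 9 N (6 to 12 N), never driving the seat to its end stop or touching the cell with the hand. Hold it so for three seconds and finish while still holding and pressing, so that a colleague can put in the screws; leave the label box, dish and marker alone.

Things in the scene. Friction and masses are not known exactly. Their poses are not given: they have to be found in the camera images.
- keeper: Steel parts keeper, fixed: tray 130x130 mm, 6 mm thick, with a raised 92x92 mm plinth, top 14 mm above the table, no walls. The cover stands on it, under the lid. Origin: centre of its underside. Keeper and flow cell stand on opposite sides of the robot's centre line, either way round; the strip between (y -0.09 to 0.09, x 0.38 to 0.55 m) is bare: room for the lid.
- lid_knob (a point): Centre of the knob (steel, 26 mm diameter, 36 mm high) of the loose white box lid, about 250 g, z up. Roof 18 mm below this point, lower edge 111 mm below (117 mm above the table at the start). Lid 104x104 mm, 93 mm high without knob, walls 4 mm, open below; its skirt surrounds the plinth with 2 mm play. Lift it 90 mm straight up to clear the cover.
- cover_centre (a point): Middle of the loose aluminium cover (about 250 g), upright on the plinth, turned and shifted slightly on it; 35 mm above its foot. x: towards its flat face, 22 mm ahead; z up. Flange 64 mm wide (y), 70 high, 8 thick. Behind it a grip rib 24 mm wide (y), x from -22 to +14 mm, 66 mm high from the foot: grip it across y from above.
- cell: Flow cell, fixed: aluminium block 90 mm wide, 100 mm high, on a foot plate, hose stubs at both sides, sprung seat in front. Origin: on the table below the middle of the seat's face at rest. x: level, into the cell, the way to press. Foot plate (10 mm high) from 30 mm, block from 46 mm behind the origin; nothing lies below the seat's face.
- seat_face (a point): Centre of the seat's flat upright face, 70 mm above the table; moves with the seat. Plate 50 mm wide, 42 mm high, dark rubber gasket, on a plunger. x into the cell, y left, z up. The cover, pressed well, has its centre 22 mm in front (-x) of this point, level with it, its foot 35 mm above the table.
- seat (a joint): How far the seat is pushed in, m: 0 at rest, end stop at 0.030. A spring of 500 N/m without preload: the pressing force is 500 N/m times this value (6 N at 12 mm, 9 N at 18 mm, 12 N at 24 mm).
- label_box: Bystander: small flat carton, 54 x 78 x 28 mm, near the table's front edge. Origin: centre of its underside.
- dish: Bystander: round shallow dish with lid, 95 mm across, 16 mm high, near the table's front edge. Origin: centre of its underside.
- marker: Bystander: white marker pen with black cap, 135 mm long, 16 mm thick, lying beyond the bare strip. Origin: centre of its underside.

How it is judged (in metres and radians):
On the way, in this order (a step that is already met when the one before it is completed fails the run):
1. the lid stands upright on the table, clear of the keeper, let go (height (world z) of lid_knob below 0.115 m and angle between lid_knob's own z axis and vertical below 0.06 rad and horizontal distance between lid_knob and keeper above 0.12 m and linear speed of lid below 0.02 m/s and contact force between the fingers and lid below 0.1 N and contact force between lid and cell below 0.1 N), for 0.2 s.
2. the cover is lifted off the keeper in the hand (z of cover_centre in the frame of keeper above 0.056 m and contact force between the fingers and cover above 2 N and contact force between cover and cell below 0.1 N), for 0.1 s.
3. the cover is pressed square and centred on the seat with 6 to 12 N for two seconds (contact force between cover and cell between 5.5 and 12.5 N and angle between the x axis of cover_centre and the x axis of seat_face, either way round below 0.1 rad and angle between the z axis of cover_centre and the z axis of seat_face, either way round below 0.1 rad and x of cover_centre in the frame of seat_face below 0 m and y of cover_centre in the frame of seat_face between -0.01 and 0.01 m and z of cover_centre in the frame of seat_face between -0.012 and 0.012 m and contact force between the fingers and cover above 2 N and contact force between each of the arm, the fingers and cell below 0.5 N), for 2 s.
At the end, for the whole second after the job is handed in: The hand holds the cover against the seat (square within 0.1 rad, centred within 10 mm sideways, 12 mm in height), pressing 6 to 12 N through the last second; no part of the arm touches the cell; the lid stands upright on the table, its centre over 120 mm from the keeper's, clear of the cell (all of step 1 and all of step 3); the arm keeps its last pose, push and grip.
It fails at once if the lid was dropped (let go with its edge more than 20 mm above the table) (contact force between the fingers and lid below 0.05 N and height (world z) of lid_knob above 0.131 m).
It fails at once if the seat was driven to its end stop (value of joint seat above 0.029 m).
It fails at once if the hand or arm touched the cell (contact force between any of the arm, the fingers and cell above 1 N).
It fails at once if a bystander was disturbed (distance of any of label_box, dish, marker from where it was at the start of the episode above 0.03 m).
It also fails if it takes over 72 s, if anything falls off the work surface, if the arm or the gripper's body presses on something with over 40 N, if the wrist force passes 120 N, or if a joint passes its speed limit or range.

## Working session

There is one attempt and no reset: what is moved stays moved. The work goes in short steps, Python scripts to look and compute and a tool call to move; the robot and the scene stay as the last step left them, time stands still between calls to the robot, and variables do not carry over. Pictures are saved under pics/ and viewed, at most 10 in all, crops included, and the job is handed in when it is done.

Besides the shell and the picture viewer there is one more tool, called after "Request:" by a JSON object that holds its "api" and its "payload", one argument or row to a line. send_rows: Moves the arm, as the interface text tells. Its arguments: {"type":"object","properties":{"plan":{"type":"string"},"grip":{"type":"number"}},"required":["plan"]}

```bash
mkdir -p pics
python3 - <<'E'
from bench import *
import cv2,pickle
s=get_state();print(s)
d={}
for n in("scene","top"):
    c=capture(n);d[n]=c;print(n,{k:v for k,v in c.items() if k!="frame"})
    cv2.imwrite(f"pics/{n}0.png",c["frame"][:,:,::-1])
pickle.dump(d,open("c0.pkl","wb"))
E
```

```text
{'time_s': 0.0, 'joint_pos': array([-7.74801078e+01,  1.04021577e+01,  9.21297396e+01, -9.44938962e-04,
        7.75673829e+01, -1.18179834e+01]), 'qvel': array([ 0.00108685,  0.01844599, -0.05650429, -0.05812911, -0.06237499,
        0.06520036]), 'tau': array([-1.48975822e-03, -4.33867264e+01, -3.41852009e+01,  7.01225968e-02,
        3.86329286e-02, -1.33722801e-04]), 'position': array([ 236.89181409, -523.40662041,  262.8236731 ]), 'tool_rot': array([-1.79902635e+02, -1.94300182e-02,  2.43380633e+01]), 'ft_force': array([ 0.0133283 ,  0.21338388, -0.90423921]), 'ft_torque': array([0.00118485, 0.01606373, 0.00377436]), 'finger_force': 0.0, 'gripper_width': 88.37461862813436}
scene {'vertical_fov': 45.06901325157048, 'cx': 320.3369996971256, 'cy': 201.2451334716116, 'rvec': array([ 1.1169679 , -2.4013037 ,  0.95257553]), 'tvec': array([ 330.54230279,  338.63003333, 1186.31273495])}
top {'vertical_fov': 49.7426837151376, 'cx': 318.310390740369, 'cy': 202.30662176381918, 'rvec': array([ 2.12344181, -2.14479291,  0.17239585]), 'tvec': array([  5.02582126, 507.6063782 , 998.86977427])}
```

View pics/top0.png

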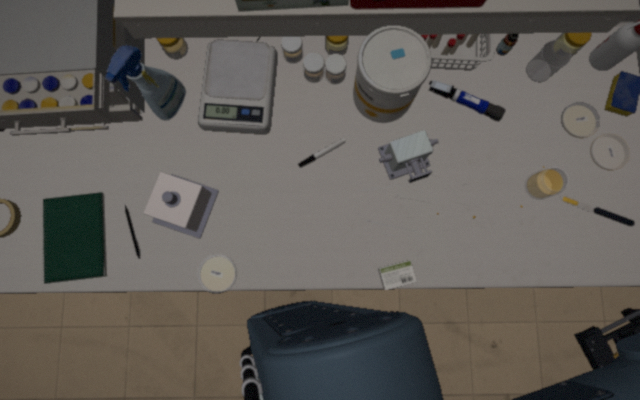

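View pics/scene0.png

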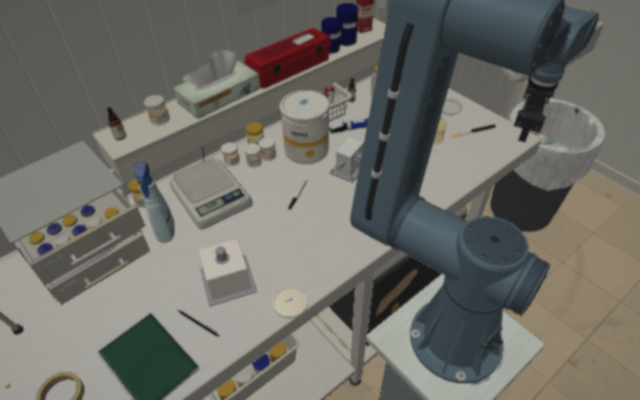

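The top view shows the keeper with its lid at about (180,203), knob at (171,198). The cell is at about (408,155) with its seat towards the bottom right (420,178). I'll enlarge both.

```bash
cat > h.py <<'E'
import numpy as np,cv2
from scipy.spatial.transform import Rotation as Ro
def ray(c,uv):
    f=200/np.tan(np.radians(c["vertical_fov"]/2)); d=np.array([(uv[0]-c["cx"])/f,(uv[1]-c["cy"])/f])
    if "mount" in c:
        r=np.hypot(*d); d3=np.r_[d/max(r,1e-9)*np.sin(r),np.cos(r)]
        T=c["T"]@c["mount"]; return T[:3,3],T[:3,:3]@d3
    R=Ro.from_rotvec(c["rvec"]).as_matrix(); return -R.T@c["tvec"],R.T@np.r_[d,1]
def at(c,uv,z):
    o,d=ray(c,uv); return o+d*(z-o[2])/d[2]
def proj(c,P):
    f=200/np.tan(np.radians(c["vertical_fov"]/2)); P=np.asarray(P,float)
    if "mount" in c:
        T=np.linalg.inv(c["T"]@c["mount"]); p=T[:3,:3]@P+T[:3,3]; h=np.hypot(p[0],p[1]); t=np.arctan2(h,p[2])
        return np.array([c["cx"],c["cy"]])+f*t*p[:2]/h
    p=Ro.from_rotvec(c["rvec"]).as_matrix()@P+c["tvec"]; return np.array([c["cx"],c["cy"]])+f*p[:2]/p[2]
def wrist():
    from bench import get_state,capture
    s=get_state(); c=capture("wrist"); T=np.eye(4); T[:3,:3]=Ro.from_euler("xyz",s["tool_rot"],degrees=True).as_matrix(); T[:3,3]=s["position"]; c["T"]=T
    return c
E
python3 - <<'E'
from h import *
import pickle
c=pickle.load(open("c0.pkl","rb"))["top"];f=c["frame"][:,:,::-1]
a=cv2.resize(f[165:245,140:220],(400,400),interpolation=2);b=cv2.resize(f[120:200,370:450],(400,400),interpolation=2)
cv2.imwrite("pics/cr.png",np.hstack([a,b]))
print("knob",at(c,(171,198),228+15),"cell",at(c,(421,177),90))
E
```

```text
knob [485.70148425 285.95840833 243.        ] cell [ 556.67000232 -238.91334277   90.        ]
```

View pics/cr.png

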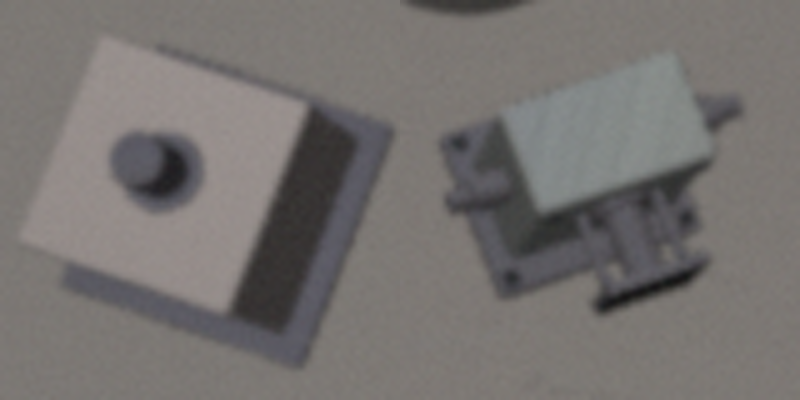

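Run:
```python
from h import *
import pickle
c=pickle.load(open("c0.pkl","rb"))["top"]
print("cam",ray(c,(0,0))[0])
A=lambda p,z:at(c,(p[0]/5+140,p[1]/5+165),z)[:2].round(1)
B=lambda p,z:at(c,((p[0]-400)/5+370,p[1]/5+120),z)[:2].round(1)
print("knob",A((140,162),135))
r=np.array([A(p,99) for p in((100,38),(308,103),(232,315),(20,238))]);print("roof",r.tolist(),r.mean(0))
k=np.array([A(p,6) for p in((393,128),(298,365),(62,280))]);print("keeper",k.tolist(),(k[0]+k[2])/2)
b=np.array([B(p,100) for p in((500,115),(675,52),(712,155),(543,212))]);print("block",b.tolist(),b.mean(0))
s=np.array([B(p,91) for p in((596,296),(705,252))]);print("seat",s.tolist(),s.mean(0))
for n,q in(("r",r),("k",k),("b",b),("s",s)):
  for i in range(len(q)-1):
    d=q[i+1]-q[i];print(n,np.hypot(*d).round(1),np.degrees(np.arctan2(d[1],d[0])).round(1))
```

```text
cam [ 337.23013928   -2.58458439 1068.50338001]
knob [506.5 330.4]
roof [[571.4, 364.5], [539.8, 267.3], [442.4, 298.3], [478.5, 396.2]] [508.025 331.575]
keeper [[546.0, 250.0], [427.4, 293.6], [470.8, 412.4]] [508.4 331.2]
block [[636.1, -168.4], [665.8, -251.3], [615.8, -265.9], [589.5, -186.5]] [ 626.8   -218.025]
seat [[551.5, -211.1], [571.9, -262.6]] [ 561.7  -236.85]
r 102.2 -108.0
r 102.2 162.3
r 104.3 69.8
k 126.4 159.8
k 126.5 69.9
b 88.1 -70.3
b 52.1 -163.7
b 83.6 108.3
s 55.4 -68.4
```

Knob is at about (507,331), z 117. The seat is near (562,-237), facing about 19°. Moving above the knob.

Request:
{"api": "send_rows", "payload": {
  "plan": "1.3 4.2 0.2 0 0 0;1.3 4.2 0.2 0 0 0;1.3 4.2 0.2 0 0 0;1.3 4.2 0.2 0 0 0;1.3 4.2 0.2 0 0 0;1.3 4.2 0.2 0 0 0;1.3 4.2 0.2 0 0 0;1.3 4.2 0.2 0 0 0;1.3 4.2 0.2 0 0 0;1.3 4.2 0.2 0 0 0",
  "grip": 0
}}

```text
time_s: 1.35
position: [367.0, -102.4, 283.6]
tool_rot: [180.0, -0.0, 24.3]
ft_force: [1.2, 0.1, -0.1]
gripper_width: 88.5
finger_force: 0.0
```

Request:
{"api": "send_rows", "payload": {
  "plan": "1.3 4.2 0.2 0 0 0;1.3 4.2 0.2 0 0 0;1.3 4.2 0.2 0 0 0;1.3 4.2 0.2 0 0 0;1.3 4.2 0.2 0 0 0;1.3 4.2 0.2 0 0 0;1.3 4.2 0.2 0 0 0;1.3 4.2 0.2 0 0 0;0.6 2 0 0 0 0;0 0 0 0 0 0"
}}

```text
time_s: 2.6
position: [476.7, 252.6, 299.0]
tool_rot: [180.0, 0.1, 24.4]
ft_force: [-0.1, 0.6, 0.6]
gripper_width: 88.0
finger_force: 0.0
```

Run:
```python
from h import *
c=wrist(); print(c["T"].round(2).tolist(),c["mount"].round(2).tolist(),c["vertical_fov"],c["cx"],c["cy"],proj(c,(507,331,135)))
cv2.imwrite("pics/w1.png",c["frame"][:,:,::-1])
import pickle;pickle.dump(c,open("w1.pkl","wb"))
```

```text
[[0.91, 0.41, -0.0, 476.74], [0.41, -0.91, -0.0, 252.57], [-0.0, 0.0, -1.0, 299.04], [0.0, 0.0, 0.0, 1.0]] [[0.0, -0.95, -0.32, 84.22], [1.0, 0.0, 0.0, -1.33], [-0.0, -0.32, 0.95, -121.1], [0.0, 0.0, 0.0, 1.0]] 65.70646984690485 316.0745006601102 201.6259974455738 [253.84612008 126.12558283]
```

View pics/w1.png

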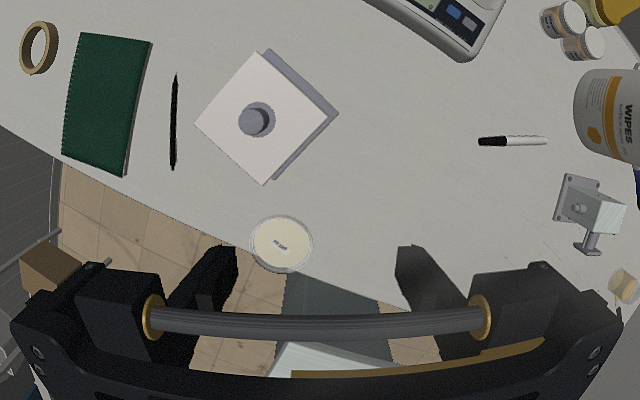

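Knob top sits at about (252,121) in the wrist image.

Run:
```python
from h import *
import pickle
c=pickle.load(open("w1.pkl","rb"))
g=cv2.cvtColor(c["frame"][95:145,225:285],cv2.COLOR_RGB2GRAY);cv2.imwrite("pics/kn.png",cv2.resize(g,(720,600),interpolation=2))
print(at(c,(252,121),135))
```

```text
[510.7725313  334.46608187 135.        ]
```

View pics/kn.png

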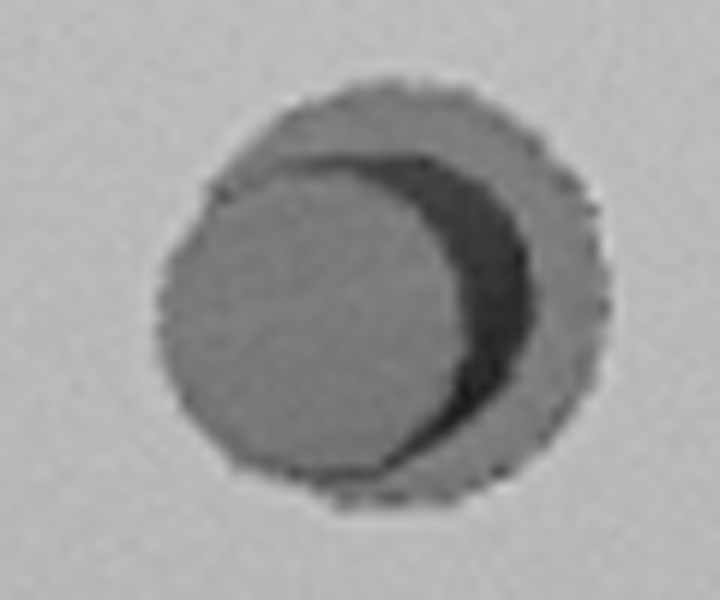

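Request:
{"api": "send_rows", "payload": {
  "plan": "0.8 2.0 -1 0 0 0;0.8 2.0 -1 0 0 0;0.8 2.0 -1 0 0 0;0.8 2.1 -1 0 0 0;0 0 -3 0 0 0;0 0 -3 0 0 0;0 0 -3 0 0 0;0 0 -3 0 0 0;0 0 -1 0 0 0;0 0 0 0 0 0"
}}

```text
time_s: 3.9
position: [509.0, 332.1, 129.7]
tool_rot: [180.0, 0.1, 24.3]
ft_force: [0.7, 0.3, 0.4]
gripper_width: 88.4
finger_force: 0.0
```

Request:
{"api": "send_rows", "payload": {
  "plan": "0 0 0 0 0 0;0 0 0 0 0 0;0 0 0 0 0 0;0 0 0 0 0 0;0 0 0 0 0 0;0 0 0 0 0 0;0 0 0 0 0 0;0 0 0 0 0 0",
  "grip": 1
}}

```text
time_s: 4.9
position: [508.8, 333.3, 129.6]
tool_rot: [-180.0, 0.0, 24.3]
ft_force: [0.5, 1.2, -0.5]
gripper_width: 25.0
finger_force: 30.0
```

Request:
{"api": "send_rows", "payload": {
  "plan": "0 0 0.5 0 0 0;0 0 1.5 0 0 0;0 0 2 0 0 0;0 0 2 0 0 0;0 0 2 0 0 0;0 0 2 0 0 0;0 0 1 0 0 0;0 0 0 0 0 0"
}}

```text
time_s: 5.9
position: [509.4, 333.3, 240.7]
tool_rot: [180.0, -0.1, 24.3]
ft_force: [-0.1, -0.4, -3.0]
gripper_width: 25.1
finger_force: 30.0
```

Request:
{"api": "send_rows", "payload": {
  "plan": "-0.2 -1.5 0 0 0 0;-0.4 -3.5 0 0 0 0;-0.5 -4.3 0 0 0 0;-0.5 -4.3 0 0 0 0;-0.5 -4.3 0 0 0 0;-0.5 -4.3 0 0 0 0;-0.5 -4.3 0 0 0 0;-0.4 -3.2 0 0 0 0;-0.2 -1.5 0 0 0 0;0 0 0 0 0 0"
}}

```text
time_s: 7.15
position: [471.6, 20.5, 239.3]
tool_rot: [-180.0, 0.0, 24.2]
ft_force: [-0.6, 0.9, -2.6]
gripper_width: 25.1
finger_force: 30.0
```

Request:
{"api": "send_rows", "payload": {
  "plan": "0 0 -1 0 0 0;0 0 -2 0 0 0;0 0 -2 0 0 0;0 0 -2 0 0 0;0 0 -2 0 0 0;0 0 -1 0 0 0;0 0 -0.5 0 0 0;0 0 -0.5 0 0 0;0 0 -0.3 0 0 0;0 0 0 0 0 0"
}}

```text
time_s: 8.4
position: [472.1, 21.0, 126.8]
tool_rot: [180.0, -0.0, 24.3]
ft_force: [0.2, -0.7, -3.4]
gripper_width: 24.9
finger_force: 30.0
```

Request:
{"api": "send_rows", "payload": {
  "plan": "0 0 -0.1 0 0 0;0 0 -0.1 0 0 0;0 0 0 0 0 0;0 0 -0.1 0 0 0;0 0 0 0 0 0"
}}

```text
time_s: 9.02
position: [472.0, 21.1, 123.6]
tool_rot: [-180.0, 0.0, 24.3]
ft_force: [-0.2, 0.9, -2.1]
gripper_width: 25.2
finger_force: 30.0
```

Request:
{"api": "send_rows", "payload": {
  "plan": "0 0 -0.1 0 0 0;0 0 0 0 0 0;0 0 0 0 0 0"
}}

```text
time_s: 9.4
position: [472.1, 21.2, 123.5]
tool_rot: [-180.0, -0.0, 24.4]
ft_force: [-3.1, 0.5, 5.0]
gripper_width: 24.9
finger_force: 30.0
```

Contact with the table: fz rose from -2 to +5. Now releasing, raising and heading back above the cover.

Request:
{"api": "send_rows", "payload": {
  "plan": "0 0 0 0 0 0;0 0 0 0 0 0;0 0 0 0 0 0;0 0 0 0 0 0;0 0 0 0 0 0;0 0 0 0 0 0",
  "grip": 0
}}

```text
time_s: 10.15
position: [472.0, 21.1, 122.7]
tool_rot: [-180.0, 0.0, 24.3]
ft_force: [0.1, 0.2, 1.0]
gripper_width: 82.7
finger_force: 0.0
```

Request:
{"api": "send_rows", "payload": {
  "plan": "0 0 1 0 0 0;0 0 3 0 0 0;0 0 4 0 0 0;0 0 4 0 0 0;0 0 2 0 0 0;0 4 0.5 0 0 0;0 4.5 0.5 0 0 0;0 4.5 0.5 0 0 0;0 4.5 0.5 0 0 0;0 4 0.5 0 0 0"
}}

```text
time_s: 11.4
position: [471.8, 237.7, 288.8]
tool_rot: [180.0, -0.1, 24.4]
ft_force: [0.8, 0.1, -0.2]
gripper_width: 87.9
finger_force: 0.0
```

Run:
```python
from h import *
import pickle
c=wrist(); print(c["T"][:3,3],proj(c,(509,333,49)))
t=__import__("bench").capture("top")
pickle.dump((c,t),open("w2.pkl","wb"))
u,v=proj(c,(509,333,49)).astype(int)
cv2.imwrite("pics/w2.png",np.vstack([cv2.resize(c["frame"][max(v-60,0):max(v-60,0)+120,u-80:u+80,::-1],(640,480),interpolation=2)]))
print(max(v-60,0),u-80)
f=t["frame"][:,:,::-1];cv2.imwrite("pics/t2.png",np.hstack([cv2.resize(f[165:245,140:220],(400,400),interpolation=2),cv2.resize(f[150:230,270:350],(400,400),interpolation=2)]))
```

```text
[471.77532241 237.72641965 288.77426249] [255.6673818  109.91095159]
49 175
```

View pics/w2.png

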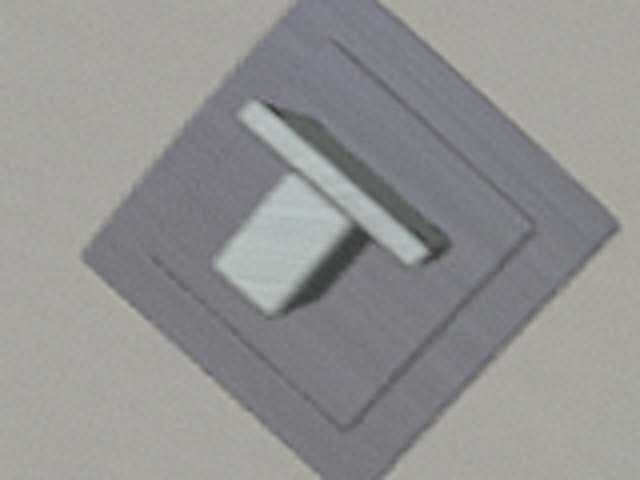

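Flange top corners are at crop (237,118), (258,98), (435,248), (415,268). Rib top corners are at (212,263), (272,318), (357,225), (297,172). The flat face points to the image's upper right.

Run:
```python
from h import *
import pickle
c,t=pickle.load(open("w2.pkl","rb"))
A=lambda p,z:at(c,(p[0]/4+175,p[1]/4+49),z)[:2]
F=np.array([A(p,84) for p in((237,118),(258,98),(435,248),(415,268))])
R=np.array([A(p,80) for p in((212,263),(272,318),(357,225),(297,172))])
print(F.round(1).tolist(),R.round(1).tolist())
ang=lambda d:np.degrees(np.arctan2(d[1],d[0])).round(1)
print("yaw", ang(F[1]-F[2])-90,ang(F[0]-F[3])-90,ang(R[3]-R[0]),ang(R[2]-R[1]),"centres",F.mean(0),R.mean(0),ang(F.mean(0)-R.mean(0)))
print([np.hypot(*(F[i]-F[i-1])).round(1) for i in range(4)],[np.hypot(*(R[i]-R[i-1])).round(1) for i in range(4)])
```

```text
[[535.3, 362.1], [542.2, 358.9], [523.2, 299.3], [516.3, 302.0]] [[496.1, 354.5], [488.4, 333.1], [520.5, 321.3], [527.5, 342.0]]
yaw -17.700000000000003 -17.5 -21.7 -20.3 centres [529.24077513 330.59169944] [508.11560975 337.71098456] -18.6
[np.float64(63.0), np.float64(7.7), np.float64(62.6), np.float64(7.4)] [np.float64(33.9), np.float64(22.7), np.float64(34.2), np.float64(21.9)]
```

View pics/t2.png

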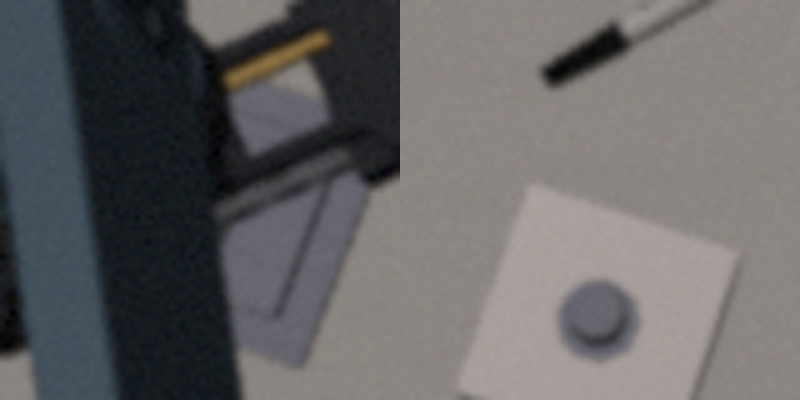

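Request:
{"api": "send_rows", "payload": {
  "plan": "0.7 2 -1 0 0 -0.148;0.7 2 -1 0 0 -0.148;0.7 2 -1 0 0 -0.148;0.7 2 -1 0 0 -0.148;0.7 2 -1 0 0 -0.148;0 0 -3 0 0 0;0 0 -3 0 0 0;0 0 -3 0 0 0;0 0 -1 0 0 0;0 0 0 0 0 0"
}}

```text
time_s: 12.75
position: [507.0, 335.6, 137.7]
tool_rot: [180.0, 0.0, -18.1]
ft_force: [0.3, 0.4, 0.4]
gripper_width: 88.0
finger_force: 0.0
```

Run:
```python
from bench import *
s=get_state();print(s["position"],s["tool_rot"],508-s["position"][0],337-s["position"][1],66-s["position"][2])
```

```text
[507.03382774 335.58468362 137.72232423] [ 1.79964426e+02  3.33221323e-02 -1.80827625e+01] 0.9661722590204818 1.4153163831338702 -71.72232423076977
```

Request:
{"api": "send_rows", "payload": {
  "plan": "0.1 0.1 -2 0 0 0;0 0 -2 0 0 0;0 0 -2 0 0 0;0 0 -1 0 0 0;0 0 -0.2 0 0 0;0 0 0 0 0 0"
}}

```text
time_s: 13.5
position: [508.3, 337.2, 65.9]
tool_rot: [-180.0, -0.0, -18.1]
ft_force: [-0.3, -0.0, -0.3]
gripper_width: 88.0
finger_force: 0.0
```

Request:
{"api": "send_rows", "payload": {
  "plan": "0 0 0 0 0 0;0 0 0 0 0 0;0 0 0 0 0 0;0 0 0 0 0 0;0 0 0 0 0 0;0 0 0 0 0 0;0 0 0 0 0 0;0 0 0 0 0 0",
  "grip": 1
}}

```text
time_s: 14.5
position: [508.0, 337.1, 65.7]
tool_rot: [180.0, 0.0, -18.1]
ft_force: [-0.4, 0.4, 0.6]
gripper_width: 24.0
finger_force: 30.0
```

Request:
{"api": "send_rows", "payload": {
  "plan": "0 0 0.5 0 0 0;0 0 1 0 0 0;0 0 2 0 0 0;0 0 3 0 0 0;0 0 3 0 0 0;0 0 3 0 0 0;0 0 1.5 0 0 0;0 0 0 0 0 0"
}}

```text
time_s: 15.5
position: [508.7, 337.4, 207.5]
tool_rot: [-179.9, -0.1, -18.1]
ft_force: [-0.8, -0.3, -3.1]
gripper_width: 24.1
finger_force: 30.0
```

Request:
{"api": "send_rows", "payload": {
  "plan": "-0.2 -2 1 0 0 0;-0.4 -4 0.5 0 0 0.05;-0.5 -4.5 0.5 0 0 0.05;-0.5 -4.5 0 0 0 0.05;-0.5 -4.5 0 0 0 0.05;-0.5 -4.5 0 0 0 0.05;-0.5 -4.5 0 0 0 0.05;-0.5 -4.5 0 0 0 0.05;-0.5 -4.5 0 0 0 0.05;-0.5 -4.5 0 0 0 0.05"
}}

```text
time_s: 16.75
position: [460.4, -84.7, 225.0]
tool_rot: [-180.0, 0.1, 7.8]
ft_force: [0.4, 0.2, -3.0]
gripper_width: 23.8
finger_force: 30.0
```

Request:
{"api": "send_rows", "payload": {
  "plan": "-0.5 -4.5 0 0 0 0.05;-0.5 -4.5 0 0 0 0.05;-0.5 -4.5 0 0 0 0.05;-0.5 -4.5 0 0 0 0.05;-0.3 -1.5 0 0 0 0;0 0 0 0 0 0;0 0 0 0 0 0"
}}

```text
time_s: 17.62
position: [438.7, -276.6, 225.2]
tool_rot: [-179.9, 0.0, 19.2]
ft_force: [0.3, 0.8, -3.6]
gripper_width: 23.6
finger_force: 30.0
```

Run:
```python
from h import *
import pickle
c=wrist(); s=__import__("bench").get_state();print(s["position"],s["tool_rot"]); p=proj(c,(562,-237,70));print(p)
d=pickle.load(open("c0.pkl","rb"))["top"];print("labelbox",at(d,(397,275),28))
pickle.dump(c,open("w3.pkl","wb"))
u,v=p.astype(int);u0=max(u-100,0);v0=max(v-75,0);print(u0,v0)
cv2.imwrite("pics/w3.png",cv2.resize(c["frame"][v0:v0+150,u0:u0+200,::-1],None,fx=4,fy=4,interpolation=2))
```

```text
[ 438.92657918 -276.54041355  225.43107182] [-1.79941259e+02  9.99968525e-03  1.92375771e+01]
[321.35474466  48.67216364]
labelbox [ 332.88177734 -185.32511485   28.        ]
221 0
```

View pics/w3.png

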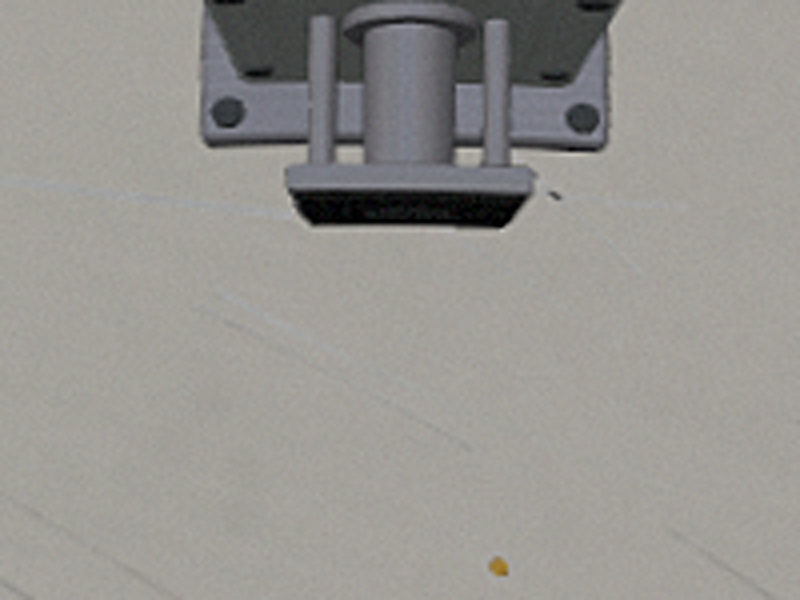

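Seat's top front edge runs from crop (288,186) to (530,190), its lower edge (316,225)–(508,228), and the foot plate front edge (203,142)–(608,150).

Run:
```python
from h import *
import pickle
c=pickle.load(open("w3.pkl","rb"))
A=lambda p,z:at(c,(p[0]/4+221,p[1]/4),z)[:2]
for n,p,q,z in(("top",(288,186),(530,190),91),("bot",(316,225),(508,228),49),("foot",(203,142),(608,150),10),("footback",(203,134),(608,142),10)):
    a,b=A(p,z),A(q,z);d=a-b;print(n,a.round(1),b.round(1),np.hypot(*d).round(1),"yaw",np.degrees(np.arctan2(d[1],d[0])).round(1)-90,"mid",((a+b)/2).round(1))
```

```text
top [ 553.1 -215.6] [ 568.7 -261.8] 48.7 yaw 18.599999999999994 mid [ 560.9 -238.7]
bot [ 551.9 -219.7] [ 566.3 -262.3] 44.9 yaw 18.700000000000003 mid [ 559.1 -241. ]
foot [ 569.4 -179.6] [ 603.5 -282. ] 108.0 yaw 18.400000000000006 mid [ 586.4 -230.8]
footback [ 571.5 -178.8] [ 605.6 -281.2] 108.0 yaw 18.400000000000006 mid [ 588.6 -230. ]
```

Request:
{"api": "send_rows", "payload": {
  "plan": "0.1 -0.3 -1 0 0 -0.006;0 0 -2 0 0 -0.006;0 0 -2 0 0 0;0 0 -2 0 0 0;0 0 -2 0 0 0;0 0 -2 0 0 0;0 0 -2 0 0 0;0 0 -0.9 0 0 0;0 0 0 0 0 0"
}}

```text
time_s: 18.8
position: [439.8, -280.2, 86.0]
tool_rot: [-179.9, 0.0, 18.5]
ft_force: [-0.4, 1.0, -2.8]
gripper_width: 23.6
finger_force: 30.0
```

Request:
{"api": "send_rows", "payload": {
  "plan": "0.6 0.2 0 0 0 0;1.2 0.4 0 0 0 0;1.2 0.4 0 0 0 0;1.2 0.4 0 0 0 0;1.2 0.4 0 0 0 0;1.2 0.4 0 0 0 0;0.8 0.3 0 0 0 0;0.5 0.15 0 0 0 0;0 0 0 0 0 0"
}}

```text
time_s: 19.92
position: [519.2, -254.3, 86.6]
tool_rot: [-180.0, 0.0, 18.5]
ft_force: [0.0, 0.4, -3.2]
gripper_width: 24.0
finger_force: 30.0
```

Run:
```python
from h import *
import pickle
c=wrist(); s=__import__("bench").get_state();print(s["position"],s["tool_rot"],s["ft_force"])
cv2.imwrite("pics/w4.png",cv2.resize(c["frame"][:300,170:470,::-1],(600,600),interpolation=2))
x=np.array([.948,.317]);y=np.array([-.317,.948]);r=np.array([561,-238.8])-s["position"][:2];print(r@x,r@y,86.7-s["position"][2])
```

```text
[ 518.88029731 -254.37803404   86.62086882] [-1.79990675e+02  1.69231522e-02  1.85024818e+01] [ 0.07240407  0.64013162 -3.17144261]
44.867714941194755 1.4160305146937455 0.07913118495297056
```

View pics/w4.png

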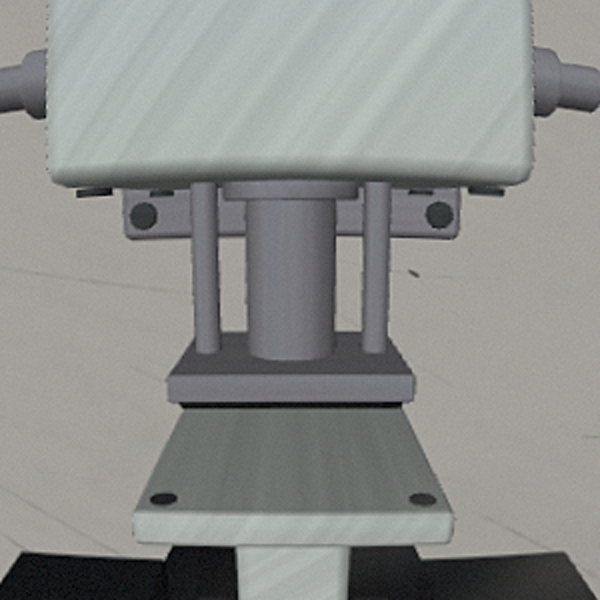

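Lid is clear and the cover is centred: flange mid is at px 293, seat mid at px 291, edges parallel. Gap is about 19 mm.

Request:
{"api": "send_rows", "payload": {
  "plan": "0.5 0.17 0 0 0 0;0.5 0.17 0 0 0 0;0.5 0.16 0 0 0 0;0.3 0.1 0 0 0 0;0.3 0.1 0 0 0 0;0.2 0.07 0 0 0 0;0 0 0 0 0 0;0 0 0 0 0 0"
}}

```text
time_s: 20.98
position: [541.8, -246.9, 86.7]
tool_rot: [180.0, 0.0, 18.5]
ft_force: [-4.2, -1.1, -1.6]
gripper_width: 23.2
finger_force: 30.0
```

Request:
{"api": "send_rows", "payload": {
  "plan": "0.2 0.07 0 0 0 0;0.2 0.07 0 0 0 0;0.2 0.06 0 0 0 0;0.1 0.03 0 0 0 0;0 0 0 0 0 0;0 0 0 0 0 0"
}}

```text
time_s: 21.72
position: [548.3, -244.7, 86.7]
tool_rot: [-180.0, 0.1, 18.5]
ft_force: [-6.9, -2.5, -0.5]
gripper_width: 23.8
finger_force: 30.0
```

Run:
```python
from h import *
from bench import *
F=[]
for i in range(6):
    c=wrist();s=get_state();F.append(s["ft_force"])
F=np.array(F);print(F.round(1),F.mean(0),-F[:,:2].mean(0)@[.948,.317],s["position"],s["tool_rot"])
cv2.imwrite("pics/w5.png",cv2.resize(c["frame"][:300,170:470,::-1],(600,600),interpolation=2))
```

```text
[[-7.6 -3.   0. ]
 [-6.5 -2.6  0.6]
 [-7.5 -2.9  0.4]
 [-6.8 -3.4  0.7]
 [-7.  -3.1 -0.2]
 [-6.5 -2.9  1. ]] [-6.98295101 -2.99339024  0.4247693 ] 7.568742259876878 [ 548.29849157 -244.70497923   86.67846809] [-1.79981127e+02  8.95159080e-02  1.84947681e+01]
```

View pics/w5.png

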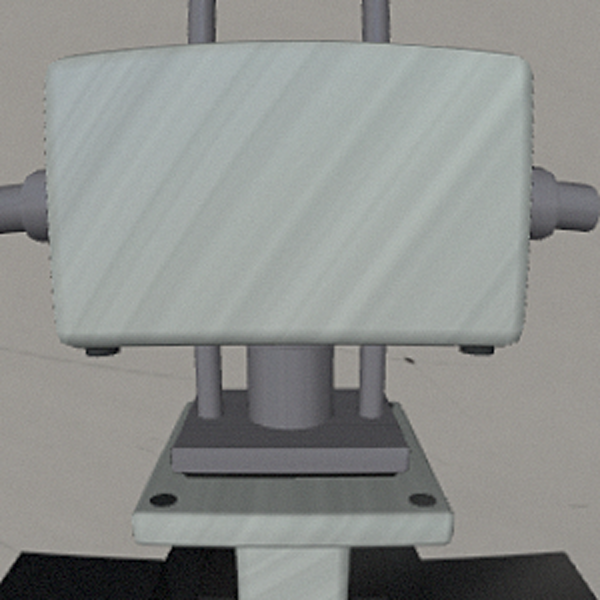

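Pressing about 7.6 N, flat and centred. Adding 2 mm and holding.

Request:
{"api": "send_rows", "payload": {
  "plan": "0.1 0.03 0 0 0 0;0.1 0.03 0 0 0 0;0 0 0 0 0 0;0 0 0 0 0 0;0 0 0 0 0 0;0 0 0 0 0 0;0 0 0 0 0 0;0 0 0 0 0 0;0 0 0 0 0 0;0 0 0 0 0 0"
}}

```text
time_s: 23.28
position: [550.1, -244.1, 86.7]
tool_rot: [-180.0, 0.1, 18.5]
ft_force: [-8.3, -2.9, 0.9]
gripper_width: 23.6
finger_force: 30.0
```

Request:
{"api": "send_rows", "payload": {
  "plan": "0 0 0 0 0 0;0 0 0 0 0 0;0 0 0 0 0 0;0 0 0 0 0 0;0 0 0 0 0 0;0 0 0 0 0 0;0 0 0 0 0 0;0 0 0 0 0 0;0 0 0 0 0 0;0 0 0 0 0 0"
}}

```text
time_s: 24.52
position: [550.1, -244.1, 86.6]
tool_rot: [-180.0, 0.1, 18.5]
ft_force: [-8.4, -2.9, 0.5]
gripper_width: 23.5
finger_force: 30.0
```

Request:
{"api": "send_rows", "payload": {
  "plan": "0 0 0 0 0 0;0 0 0 0 0 0;0 0 0 0 0 0;0 0 0 0 0 0;0 0 0 0 0 0;0 0 0 0 0 0;0 0 0 0 0 0;0 0 0 0 0 0;0 0 0 0 0 0;0 0 0 0 0 0"
}}

```text
time_s: 25.78
position: [550.1, -244.1, 86.6]
tool_rot: [-180.0, 0.1, 18.5]
ft_force: [-8.0, -3.0, -0.5]
gripper_width: 23.8
finger_force: 30.0
```

Run:
```python
from h import *
from bench import *
F=[];
for i in range(6):
    capture("wrist");s=get_state();F.append(s["ft_force"])
F=np.array(F);print(F.mean(0),-F[:,:2].mean(0)@[.948,.317],s["position"],s["tool_rot"],s["finger_force"])
c=capture("scene");cv2.imwrite("pics/s5.png",c["frame"][:,:,::-1])
```

```text
[-7.80390615 -3.14640768  0.65991136] 8.395514264661566 [ 550.06857496 -244.06738965   86.64307085] [-1.79964548e+02  1.16755046e-01  1.85028870e+01] 30.002233148552477
```

Force is a steady 8.4 N, and it has been held for over 3 s.

```bash
python3 -c "
from bench import *
print(hand_in())"
```

```text
the job is handed in; nothing more can be done
None
```

The lid stands upright on the bare table, and I handed the job in with the hand still holding the cover square and centred on the seat at a steady 8.4 N or so, after more than three seconds of holding; the hand-in gave no verdict back.

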